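# Hold the amber colour cell in the colorimeter beam

### The job

Check the fat colorimeter against its amber glass standard: with the fingers, turn the brass hex nut on top of the colorimeter anticlockwise (seen from above) all the way to its stop to open the light shutter. Then take the amber cell from the rack by its two frosted white sides only, never with the fingers on its clear sides, and hold it upright and still in the middle of the open gap, free of the instrument, with the beam passing squarely through the clear glass of its lower part. Finish while still holding it there, and leave the other cells, the timer and the roll of labels alone.

Things in the scene. Friction and masses are not known exactly. Their poses are not given: they have to be found in the camera images.
- colorimeter: fixed white bench instrument on a grey base 100 x 290 x 12 mm. Origin on the table under the middle of the sample gap; beam along its own y at x = 0. Gap y -45 to +45 mm, open above and on both x sides. Heads 70 mm wide in x: detector y -105 to -45, top 110 mm up; lens block (from y 45) and lamp house (to y 165) under a bridge plate, top 116 mm up
- beam (a point): centre of the light beam in the middle of the gap, 78 mm above the table, axes as the colorimeter's (beam along y); each head has a round black beam opening at this height
- shutter_nut (a joint): angle of the captive brass hex nut that turns the butterfly shutter about a vertical axis, rad: 0 = shut, grows anticlockwise seen from above, 1.35 = open, at its stop; starts between 0 and 0.2. It does not rise as it turns, stays where it is left, light friction (0.05 N m)
- nut_center (a point): centre of that nut, 132 mm above the table, 90 mm from the beam centre along the colorimeter's +y. Nut 30 mm across flats, 34.6 across corners, 26 mm tall (119 to 145 mm up), a 4 mm stud end above it. The point turns with the nut: flats face its +x and every 60 degrees from there; a red dash on top points along +x
- rack: fixed grey plastic block 56 x 170 x 26 mm with three 27 mm square holes in a row along its own y, at y = -55, 0 and +55 mm, 16 mm deep. Origin at the centre of its underside. The cells stand in it, axes parallel to the rack's: frosted sides face the rack's long sides (x), clear sides face each other along the row
- cell_amber: amber (orange-brown) glass cell, the one to take: upright sealed block 24 x 24 x 66 mm, 50 to 100 g. Sides facing its +x and -x are frosted white (23 mm wide, 24 mm apart): grip these. Sides facing +y and -y are clear coloured glass for the beam. Top 6 mm is an 18 mm white stopper. Origin at centre of underside, z up. Stands 10 mm above the table in any hole of the rack, 16 mm deep
- amber_window (a point): point on the amber cell's axis 18 mm above its underside (axes as the cell's): the middle of the clear lower part, to be brought onto the beam centre
- cell_green: green glass cell of the same make and size, in another hole of the rack; leave alone. Origin at centre of underside
- cell_plain: colourless glass cell of the same make and size, in another hole of the rack; leave alone. Origin at centre of underside
- timer: red and white wind-up timer, 66 mm across, 42 mm tall, at the right edge; leave alone. Origin under its centre
- label_roll: roll of blank labels, 72 mm across, 43 mm tall, at the right edge; leave alone. Origin under its centre
Things that resemble listed ones, but are neither listed nor needed, are in the scene too. Of the things that look like the rack, take the one that is farthest to the robot's left at the start.

How it is judged:
By the outcome, as a careful person would: the job done as asked, in the order asked, and still so for the second after the job is handed in, while the arm keeps its last pose, push and grip.
It also fails if it takes over 54 s, if anything falls off the work surface, if the arm or the gripper's body presses on something with over 40 N, if the wrist force passes 120 N, or if a joint passes its speed limit or range.

### The arm

A 7-joint arm with a two-finger parallel gripper is mounted at the origin on the work surface; the furniture and walls round the work are solid. World frame = base frame: x ahead of the robot, y to its left, z up, the work surface at z = 0. Lengths are in mm, angles in rad, forces in N, time in s.
With the tool pointing down it reaches from about 350 to 900 mm from the base axis. Payload 19.9 kg.
Tool frame: the origin (TCP) lies on the centre line of the jaws, within the pads' length; the fingertips stand 25 mm ahead of it and the grasp point (between the pads) lies 6 mm ahead of it; z points along the fingers, y is the line along which they close (so a half turn about z gives the same grasp; the last joint's range is limited). The gripper opens to 85 mm and grips with 20 to 120 N. Pads are 22 mm wide; open, the fingers measure 114 mm over their backs; the gripper's body (76 mm by 85 mm) begins 54 mm behind the grasp point. The pads swing forward as they close: fully open they stand 13 mm farther back than shut.
Start: joints at [-0.042, 0.417, -0.01, 1.614, 0.005, 1.111, -0.053], TCP at [624.983, 0.004, 256.26] pointing down, gripper open.
Joint ranges: [-2.81, 2.81], [-0.39, 2.02], [-1.27, 1.25], [0.06, 2.57], [-1.19, 4.33], [0.19, 2], [-2.82, 2.82]. Speed limits (rad/s): [1.89, 1.89, 2.39, 2.39, 3.01, 3.01, 3.01].

### API

Orientations are given as a rotation vector (axis times angle).
In Python, from station import r gives the robot as it stands.
- The arm moves only by the tool play_rows, never from a script. Its argument "commands" is a list of rows, each an object with "travel": the shift along the tool's x, y, z in m, a list of three; "turn": the turn about the tool's z in rad. In form: [{"travel": [x, y, z], "turn": turn}, ...]. A call has exactly 10 rows; each row shifts and turns the commanded pose from where the row before left it, along the tool's axes as they then stand; what a row does not reach is not made up. A row lasts 1/10 s, in which the tool goes at most 50 mm and 8.59 degrees, less where a joint would pass 70% of its speed; a pose out of reach is approached as far as the arm can. A call with a gripper value outside its range is refused whole. "claw" is the finger opening in m, from 0 to 0.0854, set as the call begins (left out, the last holds). The fingers move at their own pace and stop on an object; the grip force is fixed at half the most. Time passes only in rows, so rows that do not move let the fingers close, or fill a call up. It gives the time, the measured TCP pose, the force, the opening and the grip force at its end, in the units of the state.
- r.read_state(): the state, without advancing time (a new reading comes with each control period).
- r.capture(name): name is "scene" or "side" or "wrist"; returns a dict with "frame" (420x560x3 uint8, red, green, blue), "camera_matrix" (3x3 intrinsics, pixels), "world_to_cam" (4x4, takes a point from world to camera coordinates); the wrist camera has in their place "hand_eye" (4x4, takes a point from camera to tool coordinates, whose origin is the TCP and whose axes are the flange's). Camera axes: x right, y down, z forward; pixel columns grow to the right and rows downward; lengths in mm; the calibration is good to about 2 mm. A picture is of the moment at which its call begins: read the wrist's pose just before it. There is no depth.
- r.hand_in(): hands the job in; it is judged then, once.
The state is a dict: "clock": time; "joint_pos": joint angles; "joint_velocities": joint speeds; "joint_torque": joint torques, N m; "eef_pos": TCP position; "eef_rot": TCP orientation; "wrist_force": force on the tool from outside, world axes, zero at the start; "ft_torque": the same for the moment, N m; "grip_width": opening from 0.0 (shut) to 1.0 (fully open); "gripper_force": force on a finger pad.
Only numpy, scipy, OpenCV 4.12 (cv2) and the standard library are available. Lean on these libraries where they do the work, as an engineer would, in place of code of your own. Each camera call takes 0.05 s, during which the arm holds its last target. There are 200 camera calls.

## Working session

There is one attempt and no reset: what is moved stays moved. The work goes in short steps, Python scripts to look and compute and a tool call to move; the robot and the scene stay as the last step left them, time stands still between calls to the robot, and variables do not carry over. Pictures are saved under pics/ and viewed, at most 10 in all, crops included, and the job is handed in when it is done.

Besides the shell and the picture viewer there is one more tool, called after ">>>" as a command line: name --argument value ..., lists and objects as JSON in quotes. play_rows: Moves the arm, as the interface text tells. Its arguments: {"type":"object","properties":{"commands":{"type":"array","items":{"type":"object","properties":{"travel":{"type":"array","items":{"type":"number"}},"turn":{"type":"number"}}}},"claw":{"type":"number"}},"required":["commands"]}

```bash
ls; mkdir -p pics; python3 - <<'E'
from station import r
import cv2,numpy as np,pickle
s=r.read_state();print({k:np.round(v,3).tolist() for k,v in s.items()})
d={}
for n in("scene","side","wrist"):
    c=r.capture(n);d[n]=c;cv2.imwrite(f"pics/{n}0.png",c["frame"][:,:,::-1])
    print(n,c["camera_matrix"].round(1).tolist(),(c.get("world_to_cam") if n!="wrist" else c["hand_eye"]).round(3).tolist())
pickle.dump((s,d),open("c0.pkl","wb"))
E
```

```text
pics
{'clock': 0.0, 'joint_pos': [-0.042, 0.418, -0.01, 1.614, 0.005, 1.111, -0.053], 'joint_velocities': [0.0, -0.0, 0.001, 0.0, -0.0, -0.0, -0.0], 'joint_torque': [0.0, -86.444, 0.679, -43.49, 0.019, 0.007, 0.0], 'eef_pos': [624.669, 0.008, 255.623], 'eef_rot': [-2.221, -2.221, 0.002], 'wrist_force': [0.405, 0.091, -0.039], 'ft_torque': [-0.009, -0.018, 0.001], 'gripper_force': 0.0, 'grip_width': 1.0}
scene [[505.9, 0.0, 277.7], [0.0, 505.9, 210.9], [0.0, 0.0, 1.0]] [[0.629, -0.777, 0.01, -339.845], [-0.407, -0.34, -0.848, 231.902], [0.662, 0.53, -0.53, 1424.831], [0.0, 0.0, 0.0, 1.0]]
side [[392.0, 0.0, 282.8], [0.0, 392.0, 212.7], [0.0, 0.0, 1.0]] [[-0.999, -0.048, 0.018, 434.458], [-0.045, 0.646, -0.762, 150.922], [0.024, -0.762, -0.647, 1006.704], [0.0, 0.0, 0.0, 1.0]]
wrist [[321.1, 0.0, 278.6], [0.0, 321.1, 211.1], [0.0, 0.0, 1.0]] [[0.0, -0.958, -0.286, 72.443], [1.0, 0.001, -0.0, 0.545], [0.0, -0.286, 0.958, -117.252], [0.0, 0.0, 0.0, 1.0]]
```

View pics/scene0.png

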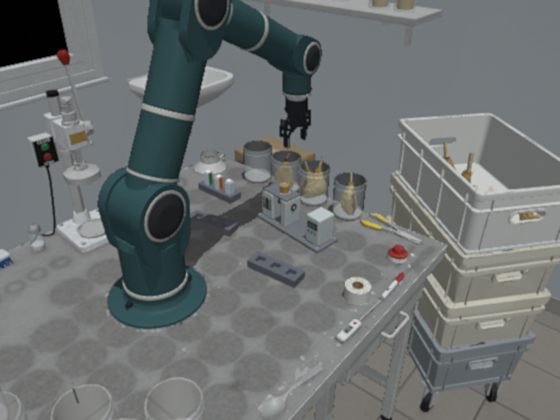

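View pics/side0.png

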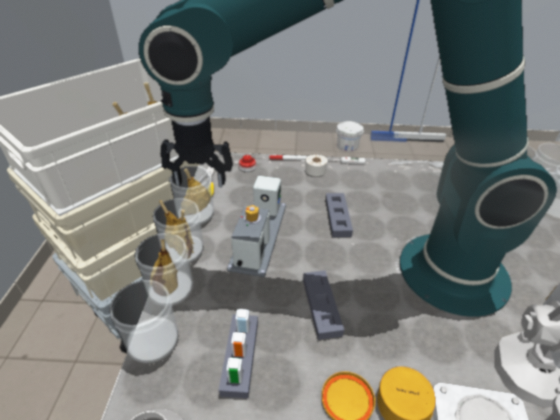

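View pics/wrist0.png

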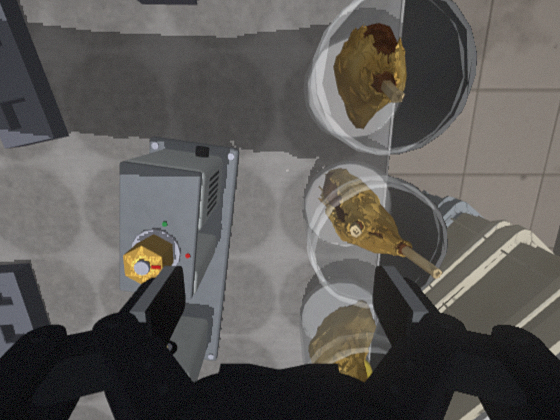

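The scene shows three racks: one with cells (side px 240,350), an empty one at (322,303) and another empty one at (338,214). The side view's rows grow toward +y, so the cell rack is the farthest left. In the side view the amber cell is at (238,345), with green at (235,372) and plain at (242,320). The other orange things are the jar and dish lids at (405,395) and (348,398). The brass nut is at wrist (145,266), with its red dash toward image right. Next I measure these.

```bash
cat > h.py <<'E'
import numpy as np,cv2
from scipy.spatial.transform import Rotation as R
def ray(c,px,s=None):
    K=c["camera_matrix"];d=np.linalg.inv(K)@[px[0],px[1],1.]
    if "world_to_cam" in c: T=np.linalg.inv(c["world_to_cam"])
    else:
        W=np.eye(4);W[:3,:3]=R.from_rotvec(s["eef_rot"]).as_matrix();W[:3,3]=s["eef_pos"];T=W@c["hand_eye"]
    d=T[:3,:3]@d;return T[:3,3],d/np.linalg.norm(d)
def onz(o,d,z): return o+d*(z-o[2])/d[2]
def tri(rs):
    A=sum(np.eye(3)-np.outer(d,d) for o,d in rs);b=sum((np.eye(3)-np.outer(d,d))@o for o,d in rs)
    p=np.linalg.solve(A,b);return p,[float(np.linalg.norm(np.cross(p-o,d))) for o,d in rs]
def blobs(f,lo,hi,roi,amin=8):
    x0,y0,x1,y1=roi;h=cv2.cvtColor(f,cv2.COLOR_RGB2HSV)[y0:y1,x0:x1]
    n,l,st,ce=cv2.connectedComponentsWithStats(cv2.inRange(h,lo,hi))
    return [((ce[i]+[x0,y0]).round(1).tolist(),(st[i,:4]+[x0,y0,0,0]).tolist(),int(st[i,4])) for i in range(1,n) if st[i,4]>=amin]
E
python3 - <<'E'
import pickle;from h import *
s,d=pickle.load(open("c0.pkl","rb"))
sc,si,wr=(d[k]["frame"] for k in("scene","side","wrist"))
print("side orange",blobs(si,(3,150,100),(25,255,255),(200,190,280,400)))
print("side green",blobs(si,(45,150,60),(80,255,255),(200,300,280,400)))
print("scene brass",blobs(sc,(8,110,80),(30,255,255),(270,170,300,205),4))
print("scene orange",blobs(sc,(0,120,80),(20,255,255),(200,160,245,200),3),"green",blobs(sc,(45,100,40),(85,255,255),(200,160,245,200),3))
print("wrist brass",blobs(wr,(15,150,100),(30,255,255),(100,200,200,300)),"red",blobs(wr,(0,170,120),(6,255,255),(100,200,230,300),4))
v=np.vstack([cv2.resize(si[295:400,190:290],None,fx=4,fy=4)[:, :400], ])
w=cv2.resize(wr[225:290,110:200],None,fx=4.4,fy=4.4,interpolation=cv2.INTER_CUBIC)
s2=cv2.resize(sc[160:205,190:250],None,fx=6,fy=6,interpolation=cv2.INTER_CUBIC)
can=np.zeros((580,800,3),np.uint8);can[:v.shape[0],:400]=v;can[:w.shape[0],400:400+w.shape[1]]=w[:, :400];can[300:570,420:780]=s2
cv2.imwrite("pics/crop1.png",can[:,:,::-1])
E
```

```text
side orange [([251.7, 214.1], [247, 208, 11, 13], 98), ([237.7, 348.7], [234, 342, 8, 14], 95)]
side green [([233.6, 375.9], [230, 370, 8, 13], 89)]
scene brass [([283.8, 187.9], [280, 183, 9, 10], 62)]
scene orange [([220.7, 183.2], [220, 178, 3, 11], 25)] green [([210.3, 178.2], [209, 174, 3, 10], 20)]
wrist brass [([141.3, 263.0], [124, 245, 39, 38], 654)] red [([187.5, 255.4], [186, 254, 4, 4], 11), ([155.6, 266.8], [151, 266, 10, 3], 20)]
```

View pics/crop1.png

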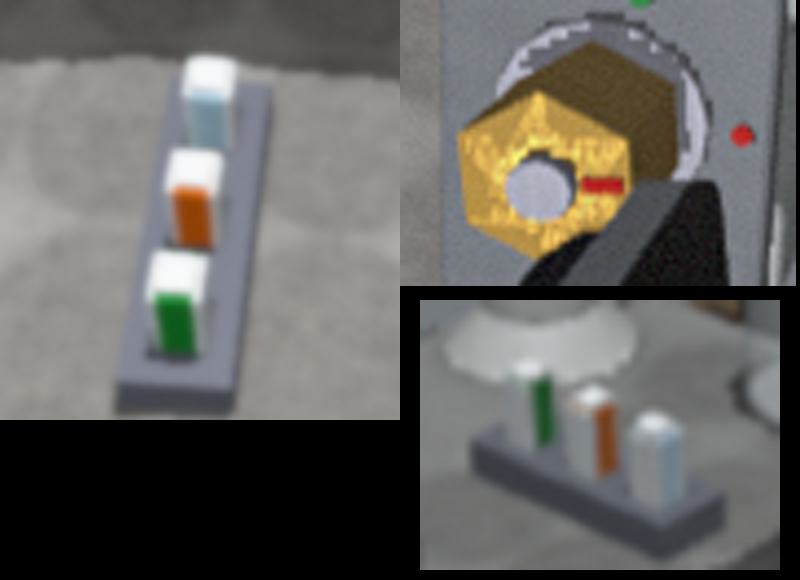

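The crop shows the amber cell in the middle hole, between green and plain. The nut's stud is at wrist px (141.8,268.2) with the dash to the right of it. Next come the triangulation and the moves.

```bash
python3 - <<'E'
import pickle;from h import *
s,d=pickle.load(open("c0.pkl","rb"))
sc,si,wr=d["scene"],d["side"],d["wrist"]
print("amber",tri([ray(si,(239.3,335)),ray(sc,(219.2,175.5))]))
print("amber side z76",onz(*ray(si,(239.3,335)),76), "scene",onz(*ray(sc,(219.2,175.5)),76))
for n,p in(("g",(234,361.5)),("p",(242.5,311.5))):print(n,onz(*ray(si,p),76))
print("nut w",onz(*ray(wr,(141.8,268.2),s),149),"top hexcorners",[onz(*ray(wr,p,s),145).round(1).tolist() for p in((141.5,246),(162,257.5),(124.5,256.5))])
print("dash",onz(*ray(wr,(151,267),s),145),onz(*ray(wr,(161,267.5),s),145))
print("side nut",onz(*ray(si,(251.7,214)),132),"scene",onz(*ray(sc,(283.8,187.9)),132),tri([ray(si,(251.7,213)),ray(sc,(283.8,187.3)),ray(wr,(141.8,268.2),s)]))
E
```

```text
amber (array([512.54389981, 259.85243977,  75.09822595]), [3.6478810805472945, 3.6478810805472777])
amber side z76 [509.34089859 263.02925209  76.        ] scene [516.15311614 258.91270154  76.        ]
g [511.80901215 318.81268413  76.        ]
p [509.99092752 208.00086462  76.        ]
nut w [519.84177258 -40.36719327 149.        ] top hexcorners [[520.0, -23.6, 145.0], [534.7, -33.2, 145.0], [505.8, -32.4, 145.0]]
dash [525.28025856 -41.33987008 145.        ] [533.0585053  -41.76084405 145.        ]
side nut [515.62516727 -37.3143041  132.        ] scene [517.68840041 -42.42813705 132.        ] (array([515.31445851, -43.92000891, 134.6487865 ]), [3.9299583683598054, 1.068958370813114, 3.5797219819600548])
```

>>> play_rows --commands '[{"travel": [-0.019, -0.0133, -0.0055], "turn": 0}, {"travel": [-0.019, -0.0133, -0.0055], "turn": 0}, {"travel": [-0.019, -0.0133, -0.0055], "turn": 0}, {"travel": [-0.019, -0.0133, -0.0055], "turn": 0}, {"travel": [-0.019, -0.0133, -0.0055], "turn": 0}, {"travel": [-0.019, -0.0133, -0.0055], "turn": 0}, {"travel": [-0.019, -0.0133, -0.0055], "turn": 0}, {"travel": [-0.019, -0.0133, -0.0055], "turn": 0}, {"travel": [0, 0, 0], "turn": 0}, {"travel": [0, 0, 0], "turn": 0}]'

```text
clock: 1.15
eef_pos: [518.5, -152.0, 300.3]
eef_rot: [-2.222, -2.221, -0.0]
wrist_force: [-0.6, -0.1, 0.6]
grip_width: 0.999
gripper_force: 0.0
```

```bash
python3 - <<'E'
from station import r
from h import *
import pickle
s=r.read_state();c=r.capture("wrist");pickle.dump((s,c),open("c1.pkl","wb"))
print(s["eef_pos"],s["eef_rot"],s["joint_pos"])
cv2.imwrite("pics/w1.png",cv2.resize(c["frame"][:,:,::-1],(800,600)))
print(blobs(c["frame"],(15,150,100),(30,255,255),(0,0,560,420),100),blobs(c["frame"],(0,170,120),(6,255,255),(200,0,400,420),4))
E
```

```text
[ 518.53002272 -152.02452252  300.27923922] [-2.22214951e+00 -2.22067673e+00 -1.19706683e-04] [ 0.1756595   0.22469319  0.06172376  1.7754624  -0.01520763  1.14188868
  0.24149731]
[([487.5, 64.2], [457, 43, 65, 46], 1135), ([396.0, 256.5], [387, 242, 18, 34], 298), ([443.2, 257.6], [438, 245, 11, 24], 145), ([433.8, 281.2], [426, 268, 18, 30], 232)] [([321.9, 357.1], [307, 352, 32, 12], 167), ([305.0, 361.6], [304, 360, 3, 4], 7)]
```

View pics/w1.png

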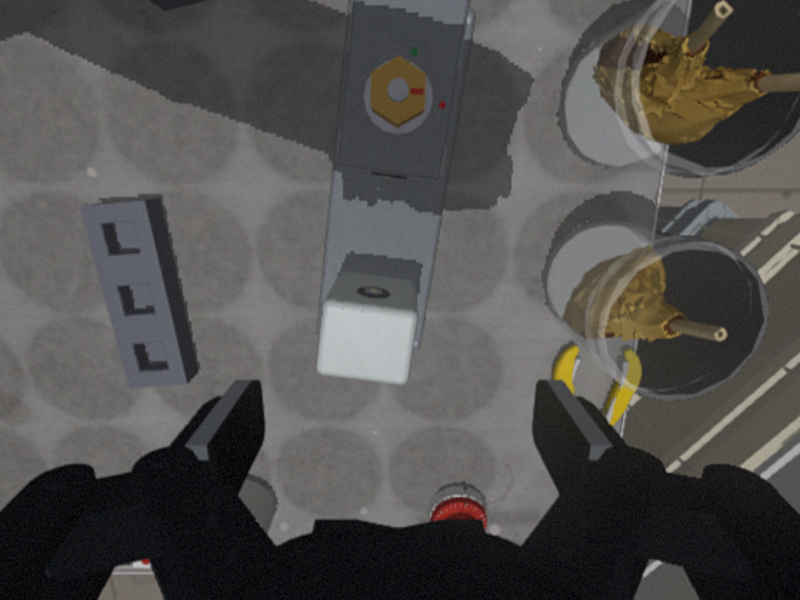

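The view shows the nut stud at (398,91) in the 800-wide frame, with the dash to about (423,92). The detector top has corners at (332,302), (417,308), (408,384) and (319,373), and the bridge edge runs (336,165)-(443,178).

```bash
cat > m.py <<'E'
import pickle;from h import *
s,c=pickle.load(open("c1.pkl","rb"));f=c["frame"];k=.7
P=lambda p,z:onz(*ray(c,(p[0]*k,p[1]*k),s),z)[:2]
s0,d=pickle.load(open("c0.pkl","rb"))
print("tri stud",tri([ray(c,(398*k,90.5*k),s),ray(d["wrist"],(141.8,268.2),s0)]))
h=cv2.cvtColor(f,cv2.COLOR_RGB2HSV)[30:100,250:310]
m=cv2.inRange(h,(12,110,70),(32,255,255));n,l,st,ce=cv2.connectedComponentsWithStats(m);i=1+st[1:,4].argmax()
cn=max(cv2.findContours((l==i).astype(np.uint8),0,2)[0],key=cv2.contourArea);hull=cv2.convexHull(cn)[:,0]+[250,30]
w=np.array([onz(*ray(c,q+0.,s),145)[:2] for q in hull],np.float32)
print("nut hull rect",cv2.minAreaRect(w),cv2.minEnclosingCircle(w),"n",len(w),"stud",P((398,90.5),149))
m=cv2.inRange(h,(0,150,90),(8,255,255));n,l,st,ce=cv2.connectedComponentsWithStats(m)
for i in range(1,n):
    if st[i,4]>4:
        q=ce[i]+[250,30];print("red",q,st[i],onz(*ray(c,q,s),145)[:2])
D=[P(p,110) for p in((332,302),(417,308),(408,384),(319,373))];B=[P(p,116) for p in((336,165),(443,178),(352,0),(466,0))]
print("det",np.round(D,1).tolist(),np.linalg.norm(np.diff(D,axis=0),axis=1).round(1));print("bridge",np.round(B,1).tolist(),np.linalg.norm(B[0]-B[1]))
an=lambda a,b:round(float(np.arctan2(*(b-a)[::-1])),3)
print("yaw",an(D[0],D[1]),an(D[3],D[2]),an(D[3],D[0])-np.pi/2,an(D[2],D[1])-np.pi/2,an(B[0],B[1]),an(B[0],B[2])-np.pi/2,an(B[1],B[3])-np.pi/2)
E
python3 m.py
```

```text
tri stud (array([519.03974773, -41.22590126, 147.29704381]), [0.0008082325441303188, 0.0008082325440800093])
nut hull rect ((519.00341796875, -40.987548828125), (34.29952621459961, 28.896501541137695), 89.03824615478516) ((518.9542236328125, -40.98671340942383), 17.15019416809082) n 15 stud [519.04089575 -41.46814919]
red [291.03225806  63.48387097] [37 32  9  4 31] [528.72246907 -40.99797747]
red [308.625  73.   ] [58 41  2  5  8] [542.60619032 -47.85521318]
det [[472.8, -171.7], [532.4, -176.2], [526.4, -235.0], [461.0, -226.1]] [59.7 59.2 66. ]
bridge [[480.0, -79.8], [547.6, -87.8], [492.7, 10.8], [558.0, 10.8]] 68.09477696596947
yaw -0.074 -0.135 -0.21379632679489657 -0.10079632679489658 -0.117 -0.13879632679489662 -0.10579632679489648
```

>>> play_rows --commands '[{"travel": [0.0222, 0.0001, 0.01], "turn": 0}, {"travel": [0.0222, 0.0001, 0.01], "turn": 0}, {"travel": [0.0222, 0.0001, 0.01], "turn": 0}, {"travel": [0.0222, 0.0001, 0.01], "turn": 0}, {"travel": [0.0222, 0.0001, 0.01], "turn": 0}, {"travel": [0, 0, 0.0125], "turn": 0}, {"travel": [0, 0, 0.0125], "turn": 0}, {"travel": [0, 0, 0.0125], "turn": 0}, {"travel": [0, 0, 0.0125], "turn": 0}, {"travel": [0, 0, 0.0125], "turn": 0}]' --claw 0.055

```text
clock: 2.2
eef_pos: [519.0, -41.5, 186.7]
eef_rot: [-2.222, -2.221, 0.0]
wrist_force: [-0.2, 0.6, -0.2]
grip_width: 0.646
gripper_force: 0.0
```

>>> play_rows --commands '[{"travel": [0, 0, 0.008], "turn": 0}, {"travel": [0, 0, 0.008], "turn": 0}, {"travel": [0, 0, 0.008], "turn": 0}, {"travel": [0, 0, 0.008], "turn": 0}, {"travel": [0, 0, 0.008], "turn": 0}, {"travel": [0, 0, 0], "turn": 0}, {"travel": [0, 0, 0], "turn": 0}, {"travel": [0, 0, 0], "turn": 0}, {"travel": [0, 0, 0], "turn": 0}, {"travel": [0, 0, 0], "turn": 0}]'

```text
clock: 3.2
eef_pos: [519.2, -41.0, 148.1]
eef_rot: [2.221, 2.221, 0.0]
wrist_force: [0.5, 0.6, 0.6]
grip_width: 0.645
gripper_force: 0.0
```

>>> play_rows --commands '[{"travel": [0, 0, 0], "turn": 0}, {"travel": [0, 0, 0], "turn": 0}, {"travel": [0, 0, 0], "turn": 0}, {"travel": [0, 0, 0], "turn": 0}, {"travel": [0, 0, 0], "turn": 0}, {"travel": [0, 0, 0], "turn": 0}, {"travel": [0, 0, 0], "turn": 0}, {"travel": [0, 0, 0], "turn": 0}, {"travel": [0, 0, 0], "turn": 0}, {"travel": [0, 0, 0], "turn": 0}]' --claw 0.02

```text
clock: 4.2
eef_pos: [518.6, -41.1, 148.1]
eef_rot: [-2.221, -2.221, 0.001]
wrist_force: [-7.5, 0.1, 12.3]
grip_width: 0.339
gripper_force: 58.7
```

>>> play_rows --commands '[{"travel": [0, 0, 0], "turn": -0.11}, {"travel": [0, 0, 0], "turn": -0.11}, {"travel": [0, 0, 0], "turn": -0.11}, {"travel": [0, 0, 0], "turn": -0.11}, {"travel": [0, 0, 0], "turn": -0.11}, {"travel": [0, 0, 0], "turn": -0.11}, {"travel": [0, 0, 0], "turn": -0.11}, {"travel": [0, 0, 0], "turn": -0.11}, {"travel": [0, 0, 0], "turn": -0.11}, {"travel": [0, 0, 0], "turn": -0.11}]'

```text
clock: 5.2
eef_pos: [519.2, -40.6, 148.2]
eef_rot: [0.725, 3.056, 0.001]
wrist_force: [-2.0, 2.9, 6.2]
grip_width: 0.337
gripper_force: 58.6
```

```bash
python3 - <<'E'
from station import r
s=r.read_state();print(s)
E
```

```text
{'clock': 5.2, 'joint_pos': array([ 0.22100588,  0.38077863, -0.2425912 ,  1.96061406,  0.12269655,
        0.81370285,  1.01551785]), 'joint_velocities': array([ 0.18866183,  0.01725924, -0.22911636, -0.00537843,  0.11651675,
        0.0129269 ,  0.99000153]), 'joint_torque': array([ -1.00886174, -70.92107534,   0.0987834 , -34.17602062,
         0.47729764,  -0.53765656,  -3.21827799]), 'eef_pos': array([519.23150314, -40.5790322 , 148.17940326]), 'eef_rot': array([7.25320885e-01, 3.05638747e+00, 6.39562700e-04]), 'wrist_force': array([-2.0005453 ,  2.86326606,  6.16725915]), 'ft_torque': array([ 0.83006585,  0.47098852, -0.1378804 ]), 'gripper_force': 58.634162965463474, 'grip_width': 0.33727928523106404}
```

>>> play_rows --commands '[{"travel": [0, 0, 0], "turn": -0.02}, {"travel": [0, 0, 0], "turn": -0.02}, {"travel": [0, 0, 0], "turn": -0.02}, {"travel": [0, 0, 0], "turn": -0.02}, {"travel": [0, 0, 0], "turn": -0.02}, {"travel": [0, 0, 0], "turn": -0.02}, {"travel": [0, 0, 0], "turn": -0.02}, {"travel": [0, 0, 0], "turn": -0.02}, {"travel": [0, 0, 0], "turn": 0}, {"travel": [0, 0, 0], "turn": 0}]'

```text
clock: 6.2
eef_pos: [519.3, -40.5, 148.2]
eef_rot: [0.488, 3.103, 0.001]
wrist_force: [-1.5, 4.2, 7.3]
grip_width: 0.339
gripper_force: 61.3
```

```bash
python3 - <<'E'
from station import r
from h import *
s=r.read_state();print(s["ft_torque"],s["joint_torque"][-1],s["eef_rot"]);M=R.from_rotvec(s["eef_rot"]).as_matrix();print("tool y yaw",np.arctan2(M[1,1],M[0,1]))
E
```

```text
[ 1.06851134  0.42179941 -1.20687362] 1.2318839505314827 [4.87918121e-01 3.10314484e+00 1.49858396e-03]
tool y yaw 1.2588832221629356
```

>>> play_rows --commands '[{"travel": [0, 0, 0], "turn": 0}, {"travel": [0, 0, 0], "turn": 0}, {"travel": [0, 0, 0], "turn": 0}, {"travel": [0, 0, 0], "turn": 0}, {"travel": [0, 0, 0], "turn": 0}, {"travel": [0, 0, -0.01], "turn": 0}, {"travel": [0, 0, -0.015], "turn": 0}, {"travel": [0, 0, -0.015], "turn": 0}, {"travel": [0, 0, -0.015], "turn": 0}, {"travel": [0, 0, -0.015], "turn": 0}]' --claw 0.055

```text
clock: 7.2
eef_pos: [519.1, -41.0, 219.1]
eef_rot: [0.486, 3.103, -0.0]
wrist_force: [0.0, 0.6, 0.9]
grip_width: 0.643
gripper_force: 0.0
```

>>> play_rows --commands '[{"travel": [0, 0, -0.008], "turn": 0.126}, {"travel": [0, 0, -0.008], "turn": 0.126}, {"travel": [0, 0, -0.008], "turn": 0.126}, {"travel": [0, 0, -0.008], "turn": 0.126}, {"travel": [0, 0, -0.008], "turn": 0.126}, {"travel": [0, 0, -0.008], "turn": 0.126}, {"travel": [0, 0, -0.008], "turn": 0.126}, {"travel": [0, 0, -0.008], "turn": 0.126}, {"travel": [0, 0, -0.008], "turn": 0.126}, {"travel": [0, 0, -0.008], "turn": 0.126}]'

```text
clock: 8.2
eef_pos: [519.0, -40.9, 298.9]
eef_rot: [2.227, 2.216, 0.001]
wrist_force: [0.3, -0.2, 0.2]
grip_width: 0.643
gripper_force: 0.0
```

>>> play_rows --commands '[{"travel": [-0.014, -0.001, 0], "turn": 0}, {"travel": [-0.014, -0.001, 0], "turn": 0}, {"travel": [-0.014, -0.001, 0], "turn": 0}, {"travel": [-0.014, -0.001, 0], "turn": 0}, {"travel": [-0.014, -0.001, 0], "turn": 0}, {"travel": [-0.014, -0.001, 0], "turn": 0}, {"travel": [-0.014, -0.001, 0], "turn": 0}, {"travel": [-0.014, -0.001, 0], "turn": 0}, {"travel": [0, 0, 0], "turn": 0}, {"travel": [0, 0, 0], "turn": 0}]'

```text
clock: 9.2
eef_pos: [511.1, -153.0, 297.7]
eef_rot: [-2.221, -2.221, 0.0]
wrist_force: [-0.7, 1.1, 0.7]
grip_width: 0.643
gripper_force: 0.0
```

```bash
python3 - <<'E'
from station import r
from h import *
import pickle
s=r.read_state();c=r.capture("wrist");pickle.dump((s,c),open("c2.pkl","wb"))
print(s["clock"],s["eef_pos"],s["eef_rot"])
cv2.imwrite("pics/w2.png",cv2.resize(c["frame"][0:300,150:450,::-1],(600,600),interpolation=cv2.INTER_CUBIC))
E
```

```text
9.2 [ 511.09832441 -152.97806289  297.7032089 ] [-2.22140476e+00 -2.22108353e+00  4.12470599e-05]
```

View pics/w2.png

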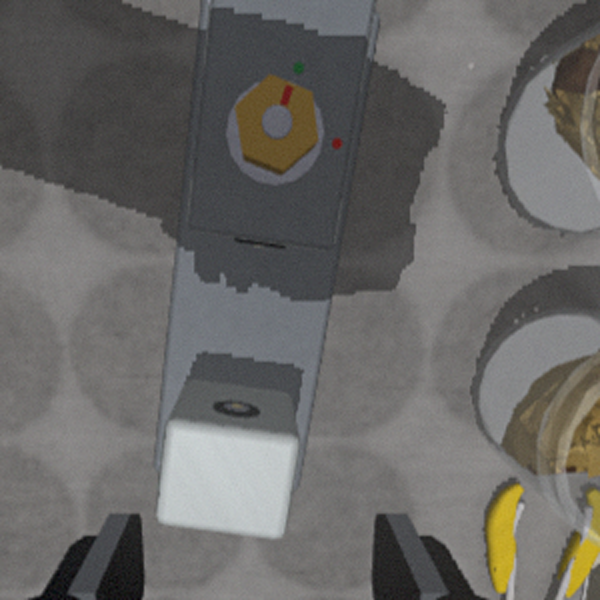

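The dash now points at the green dot (crop 287,90 from the stud at 277,121), so the shutter is at its stop. Next I fit lines for the yaw and the gap.

```bash
python3 - <<'E'
import pickle;from h import *
s,c=pickle.load(open("c2.pkl","rb"));f=c["frame"]
W=lambda p,z:onz(*ray(c,p,s),z)[:2]
g=cv2.cvtColor(f,cv2.COLOR_RGB2GRAY)
ls=cv2.createLineSegmentDetector().detect(g[0:290,215:345])[0][:,0]
for l in ls:
    a,b=l[:2]+[215,0],l[2:]+[215,0]
    if np.hypot(*(a-b))<28: continue
    o=[]
    for z in(12,110,116):
        A,B=W(a,z),W(b,z);d=B-A;t=np.arctan2(d[1],d[0]);t=(t+np.pi/4)%(np.pi/2)-np.pi/4
        o.append((z,A.round(1).tolist(),B.round(1).tolist(),round(float(t),3)))
    print((a*2-[300,0]).round().tolist(),(b*2-[300,0]).round().tolist(),o)
q=lambda u,v:(150+u/2,v/2)
print("stud",W(q(277,121),149),"dash",W(q(287,92),145),"opening det",W(q(237,408),78))
h=cv2.cvtColor(f,cv2.COLOR_RGB2HSV)[30:75,260:318];m=cv2.inRange(h,(0,150,70),(8,255,255));p=np.argwhere(m)[:,::-1]
p=p[p[:,0]<50]; w=np.array([W(x+[260,30],145) for x in p]); print(len(w),w.mean(0),np.linalg.svd(w-w.mean(0))[2][0])
E
```

```text
[140.0, 516.0] [143.0, 576.0] [(12, [431.3, -268.1], [431.3, -314.4], 0.0), (110, [450.8, -222.5], [450.8, -257.6], 0.0), (116, [452.0, -219.7], [452.0, -254.1], 0.0)]
[371.0, 576.0] [374.0, 514.0] [(12, [591.4, -314.3], [591.4, -266.3], 0.0), (110, [572.0, -257.4], [572.0, -221.1], 0.0), (116, [570.9, -254.0], [570.9, -218.4], 0.0)]
[167.0, 437.0] [157.0, 514.0] [(12, [451.8, -210.8], [442.9, -266.5], -0.157), (110, [466.4, -179.1], [459.7, -221.3], -0.157), (116, [467.3, -177.2], [460.7, -218.5], -0.157)]
[281.0, 530.0] [297.0, 438.0] [(12, [528.1, -278.1], [537.7, -211.7], -0.143), (110, [524.1, -230.1], [531.4, -179.8], -0.143), (116, [523.9, -227.1], [531.0, -177.9], -0.143)]
[161.0, 522.0] [276.0, 537.0] [(12, [445.6, -272.3], [524.9, -283.6], -0.142), (110, [461.6, -225.7], [521.7, -234.3], -0.142), (116, [462.6, -222.8], [521.5, -231.2], -0.142)]
[296.0, 438.0] [169.0, 421.0] [(12, [537.1, -211.5], [453.5, -199.7], -0.14), (110, [530.9, -179.7], [467.6, -170.8], -0.14), (116, [530.6, -177.7], [468.5, -169.0], -0.14)]
[301.0, 371.0] [295.0, 433.0] [(12, [539.8, -166.7], [536.1
[... 641 characters left out ...]
0.142)]
[178.0, 251.0] [160.0, 424.0] [(12, [463.6, -92.6], [447.8, -202.0], -0.143), (110, [475.3, -89.7], [463.4, -172.5], -0.143), (116, [476.0, -89.5], [464.3, -170.7], -0.143)]
[160.0, 374.0] [167.0, 304.0] [(12, [449.1, -168.4], [455.6, -124.1], -0.146), (110, [464.3, -147.0], [469.3, -113.5], -0.146), (116, [465.3, -145.7], [470.1, -112.8], -0.146)]
[284.0, 391.0] [191.0, 378.0] [(12, [528.7, -179.6], [469.2, -171.3], -0.139), (110, [524.5, -155.5], [479.5, -149.2], -0.139), (116, [524.3, -154.1], [480.2, -147.9], -0.139)]
stud [519.02261605 -40.78671583] dash [522.84396014 -30.0914962 ] opening det [ 500.52821279 -173.09917989]
27 [522.22182978 -31.0906485 ] [-0.35373036 -0.93534744]
```

The stop is confirmed: the dash sits 1.35 rad from the instrument's x. The colorimeter yaw is -0.141, the gap centre is about (506.2,-130.3). On to the rack.

>>> play_rows --commands '[{"travel": [0.035, 0, 0], "turn": 0}, {"travel": [0.035, 0, 0], "turn": 0}, {"travel": [0.035, 0, 0], "turn": 0}, {"travel": [0.035, 0, 0], "turn": 0}, {"travel": [0.035, 0, 0], "turn": 0}, {"travel": [0.035, 0, 0], "turn": 0}, {"travel": [0.035, 0, 0], "turn": 0}, {"travel": [0.035, 0, 0], "turn": 0}, {"travel": [0.035, 0, 0], "turn": 0}, {"travel": [0, 0, 0], "turn": 0}]'

```text
clock: 10.25
eef_pos: [509.9, 167.6, 297.8]
eef_rot: [-2.212, -2.228, -0.002]
wrist_force: [0.2, 0.3, -0.3]
grip_width: 0.643
gripper_force: 0.0
```

```bash
python3 - <<'E'
from station import r
from h import *
import pickle
s=r.read_state();c=r.capture("wrist");pickle.dump((s,c),open("c3.pkl","wb"))
print(s["clock"],s["eef_pos"],s["eef_rot"])
cv2.imwrite("pics/w3.png",cv2.resize(c["frame"][0:300,130:430,::-1],(600,600),interpolation=cv2.INTER_CUBIC))
E
```

```text
10.25 [509.94480407 167.56330532 297.81566609] [-2.21247974e+00 -2.22837735e+00 -1.63631697e-03]
```

View pics/w3.png

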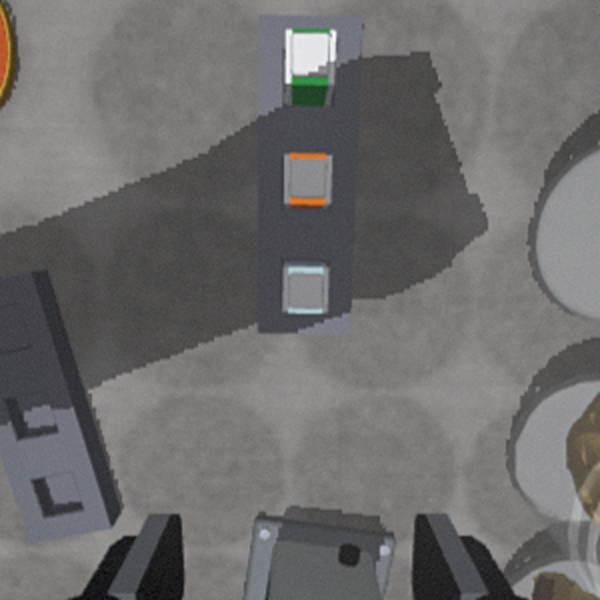

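The amber stopper top is at crop (308,180), plain at (306,290) and green at (311,54). Next I triangulate the height with a second wrist view, and get the rack yaw.

```bash
cat > cell.py <<'E'
import pickle,sys;from h import *
from station import r
s3,c3=pickle.load(open("c3.pkl","rb"))
def amb(s,c):
    f=c["frame"];h=cv2.cvtColor(f,cv2.COLOR_RGB2HSV);m=cv2.inRange(h,(3,150,90),(20,255,255));m[:, :180]=0;m[:,420:]=0;m[300:]=0
    n,l,st,ce=cv2.connectedComponentsWithStats(m)
    return [(ce[i],st[i]) for i in range(1,n) if st[i,4]>15]
def seg(s,c,z,roi):
    x0,y0,x1,y1=roi;g=cv2.cvtColor(c["frame"],cv2.COLOR_RGB2GRAY)[y0:y1,x0:x1]
    for l in cv2.createLineSegmentDetector().detect(g)[0][:,0]:
        a,b=l[:2]+[x0,y0],l[2:]+[x0,y0]
        if np.hypot(*(a-b))<17: continue
        A,B=[onz(*ray(c,p,s),z)[:2] for p in(a,b)];t=np.arctan2(*(B-A)[::-1]);t=(t+np.pi/4)%(np.pi/2)-np.pi/4
        print(a.round(1),b.round(1),A.round(1),B.round(1),round(float(t),3))
E
python3 - <<'E'
from cell import *
s=r.read_state();c=r.capture("wrist");print(s["clock"],s["eef_pos"],s["eef_rot"]);pickle.dump((s,c),open("c4.pkl","wb"))
for a in amb(s,c):print(a)
print("amb z76",onz(*ray(c3,(284,90),s3),76),"plain",onz(*ray(c3,(283,145),s3),76),"green",onz(*ray(c3,(285.5,27),s3),76))
print("cells z76");seg(s,c,76,(262,60,310,165));print("rack z26");seg(s,c,26,(245,0,320,180))
E
```

```text
10.3 [510.35967155 164.91787898 297.68708316] [-2.21558521e+00 -2.22620989e+00 -3.22316894e-04]
(array([282.8       ,  74.45714286]), array([275,  73,  17,   3,  35], dtype=int32))
(array([282.81927711,  97.95180723]), array([275,  96,  17,   5,  83], dtype=int32))
amb z76 [514.95866813 264.3299055   76.        ] plain [514.58470886 210.74802302  76.        ] green [515.68091058 319.98519464  76.        ]
cells z76
[271.4 153.6] [291.4 153.6] [503. 199.] [523.9 199.1] 0.003
[290.1 129.4] [272.6 129.2] [522.2 223.6] [504.3 223.7] -0.008
[270.9 130.7] [269.9 151.9] [502.5 222.3] [501.5 200.7] -0.047
[270.9  74.4] [270.7  96.9] [502.6 275.7] [502.4 254.9] -0.009
[294.6  96.9] [295.1  75.6] [526.2 255. ] [526.3 274.7] -0.002
[272.6  98.5] [291.4  99.1] [504.3 253.4] [523.1 253. ] -0.023
[293.9  73.1] [271.4  72.9] [525.1 277. ] [503.1 277. ] -0.003
[292.9 151.8] [293.8 131.8] [525.4 200.9] [526.  221.2] -0.03
[281.4 162.7] [262.6 163.1] [513.5 189.5] [493.8 189. ] 0.025
rack z26
[271.3  11.9] [271.3  36.9] [502.  343.1] [501.9 319.1] -0.002
[271.9 153.6] [291.9 153.7] [502.5 193.4] [526.5 193.4] -0.0
[290.6 129.4] [271.9 129.3] [524.5 221.6] [502.5 221.7] -0.003
[270.9 130.6] [270.  151.9] [501.4 220.1] [500.3 195.3] -0.044
[294.6  96.9] [295.3  74.3] [528.4 257.7] [528.8 281.5] -0.013
[270.9  74.4] [270.7  96.9] [501.5 281.3] [501.2 257.5] -0.013
[293.2 151.9] [293.1 131.8] [528.  195.5] [527.4 218.8] 0.026
[273.1  98.5] [291.9  99. ] [503.9 255.8] [525.4 255.4] -0.018
[294.4  73.1] [271.9  72.8] [527.7 282.8] [502.5 282.9] -0.006
[285.7 162.9] [259.4 164.2] [519.2 182.3] [487.3 180.6] 0.055
[251.1  63.2] [268.9  51.2] [479.4 292.7] [499.3 304.9] 0.55
[259.4   3.6] [288.1   4.1] [489.3 350.8] [519.8 350.4] -0.011
```

>>> play_rows --commands '[{"travel": [0.008, 0.0008, 0.0134], "turn": 0.002}, {"travel": [0.008, 0.0008, 0.0134], "turn": 0.002}, {"travel": [0.008, 0.0008, 0.0134], "turn": 0.002}, {"travel": [0.008, 0.0008, 0.0134], "turn": 0.002}, {"travel": [0.008, 0.0008, 0.0134], "turn": 0.002}, {"travel": [0, 0, 0], "turn": 0}, {"travel": [0, 0, 0], "turn": 0}, {"travel": [0, 0, 0], "turn": 0}, {"travel": [0, 0, 0], "turn": 0}, {"travel": [0, 0, 0], "turn": 0}]'

```text
clock: 11.35
eef_pos: [515.4, 201.8, 231.2]
eef_rot: [2.233, 2.21, 0.001]
wrist_force: [0.6, -0.1, -0.2]
grip_width: 0.646
gripper_force: 0.0
```

```bash
python3 - <<'E'
from cell import *
s=r.read_state();c=r.capture("wrist");print(s["clock"],s["eef_pos"],s["eef_rot"]);pickle.dump((s,c),open("c5.pkl","wb"))
s4,c4=pickle.load(open("c4.pkl","rb"))
for n,(S,C) in dict(c4=(s4,c4),c5=(s,c)).items():
    for a in amb(S,C):print(n,a)
print("z70");seg(s,c,70,(220,40,340,290))
E
```

```text
11.35 [515.43132755 201.80175453 231.22711525] [2.23269984e+00 2.20963658e+00 8.18349249e-04]
c4 (array([282.8       ,  74.45714286]), array([275,  73,  17,   3,  35], dtype=int32))
c4 (array([282.81927711,  97.95180723]), array([275,  96,  17,   5,  83], dtype=int32))
c5 (array([276.07692308, 112.93846154]), array([266, 111,  21,   4,  65], dtype=int32))
c5 (array([276., 139.]), array([266, 138,  21,   3,  63], dtype=int32))
z70
[260.4  40.6] [260.8  69.4] [503.1 330.2] [502.9 309.5] -0.011
[335.3 288.2] [336.9 258.1] [570.4 112.1] [570.7 144.1] -0.007
[220.8 259.4] [221.7 288.2] [460.7 143.9] [459.6 113.2] -0.035
[286.9 176.3] [265.6 176.3] [523.5 222.9] [504.9 223. ] -0.007
[289.4 110.8] [261.9 110.9] [525.7 277.6] [502.9 277.8] -0.009
[265.6 203.6] [288.1 203.5] [504.3 198.3] [524.5 198.1] -0.007
[290.8  69.4] [291.1  40.6] [526.8 309.3] [527.1 330. ] -0.013
[290.4 139.4] [290.4 113.1] [526.5 254.5] [526.5 275.8] 0.0
[263.1 140.6] [288.1 140.6] [503.4 253.7] [524.6 253.5] -0.011
[261.4 113.1] [261.8 139.4] [502.5 276. ] [502.3 254.7] -0.011
[286.9 200.2] [265.6 200.3] [523.4 201.1] [504.4 201.3] -0.008
[265.6 180.2] [285.6 180. ] [504.8 219.5] [522.4 219.5] -0.0
[265.6  70.5] [285.6  70.6] [506.7 308.7] [522.7 308.4] -0.018
[246.9 186.9] [220.8 199.7] [488.1 213.7] [464.2 202.2] 0.449
[265.6  64.2] [285.6  63.9] [506.8 313.3] [522.7 313.3] 0.003
[286.9 167.2] [266.9 167.3] [523.5 230.8] [506.1 230.9] -0.006
[288.2  40.6] [287.9  64.4] [524.8 330. ] [524.5 312.9] -0.018
[264.4 134.4] [264.4 116.9] [504.6 258.8] [504.9 273. ] -0.023
[285.6  61.9] [285.6  43.1] [522.7 314.8] [522.8 328.2] -0.004
```

>>> play_rows --commands '[{"travel": [0.01277, -0.00033, 0.015], "turn": 0}, {"travel": [0.01277, -0.00033, 0.015], "turn": 0}, {"travel": [0.01277, -0.00033, 0.015], "turn": 0}, {"travel": [0.01277, -0.00033, 0.015], "turn": 0}, {"travel": [0.01277, -0.00033, 0.015], "turn": 0}, {"travel": [0, 0, 0.01], "turn": 0}, {"travel": [0, 0, 0.01], "turn": 0}, {"travel": [0, 0, 0.01], "turn": 0}, {"travel": [0, 0, 0], "turn": 0}, {"travel": [0, 0, 0], "turn": 0}]'

```text
clock: 12.4
eef_pos: [514.5, 265.5, 126.0]
eef_rot: [2.233, 2.21, 0.0]
wrist_force: [-0.6, -0.4, 0.5]
grip_width: 0.645
gripper_force: 0.0
```

```bash
python3 - <<'E'
from cell import *
s5,c5=pickle.load(open("c5.pkl","rb"));s4,c4=pickle.load(open("c4.pkl","rb"))
print(tri([ray(c4,(282.7,73),s4),ray(c5,(276,110.9),s5)]))
s=r.read_state();print(s["eef_pos"],s["eef_rot"],s["wrist_force"])
E
```

```text
(array([514.41285157, 277.71213779,  69.51417843]), [0.2013245977844983, 0.20132459778437137])
[514.45834529 265.49793716 125.95191552] [2.23312934e+00 2.20952242e+00 7.23797467e-05] [-0.61862684 -0.41841822  0.50384549]
```

The far glass edge triangulates to z = 69.5, against an expected 70. I descend 60 mm and grip.

>>> play_rows --commands '[{"travel": [0, 0, 0.01], "turn": 0}, {"travel": [0, 0, 0.01], "turn": 0}, {"travel": [0, 0, 0.01], "turn": 0}, {"travel": [0, 0, 0.01], "turn": 0}, {"travel": [0, 0, 0.01], "turn": 0}, {"travel": [0, 0, 0.01], "turn": 0}, {"travel": [0, 0, 0], "turn": 0}, {"travel": [0, 0, 0], "turn": 0}, {"travel": [0, 0, 0], "turn": 0}, {"travel": [0, 0, 0], "turn": 0}]'

```text
clock: 13.4
eef_pos: [514.5, 266.0, 66.2]
eef_rot: [2.232, 2.21, 0.001]
wrist_force: [-0.4, 0.2, 1.1]
grip_width: 0.637
gripper_force: 0.0
```

>>> play_rows --commands '[{"travel": [0, 0, 0], "turn": 0}, {"travel": [0, 0, 0], "turn": 0}, {"travel": [0, 0, 0], "turn": 0}, {"travel": [0, 0, 0], "turn": 0}, {"travel": [0, 0, 0], "turn": 0}, {"travel": [0, 0, 0], "turn": 0}, {"travel": [0, 0, 0], "turn": 0}, {"travel": [0, 0, 0], "turn": 0}, {"travel": [0, 0, 0], "turn": 0}, {"travel": [0, 0, 0], "turn": 0}]' --claw 0.015

```text
clock: 14.4
eef_pos: [514.4, 265.9, 66.1]
eef_rot: [2.232, 2.21, 0.0]
wrist_force: [-1.6, -0.0, 5.5]
grip_width: 0.269
gripper_force: 59.3
```

>>> play_rows --commands '[{"travel": [0, 0, -0.005], "turn": 0}, {"travel": [0, 0, -0.008], "turn": 0}, {"travel": [0, 0, -0.012], "turn": 0}, {"travel": [0, 0, -0.02], "turn": 0}, {"travel": [0, 0, -0.025], "turn": 0}, {"travel": [0, 0, -0.025], "turn": 0}, {"travel": [0, 0, -0.025], "turn": 0}, {"travel": [0, 0, -0.025], "turn": 0}, {"travel": [0, 0, -0.015], "turn": 0}, {"travel": [0, 0, -0.005], "turn": 0}]'

```text
clock: 15.4
eef_pos: [514.6, 266.1, 232.7]
eef_rot: [2.232, 2.21, 0.004]
wrist_force: [-0.1, -1.0, -1.7]
grip_width: 0.268
gripper_force: 58.8
```

>>> play_rows --commands '[{"travel": [-0.01, -0.0002, 0], "turn": 0}, {"travel": [-0.02, -0.0002, 0], "turn": 0}, {"travel": [-0.024, -0.0002, 0], "turn": 0}, {"travel": [-0.024, -0.0002, 0], "turn": 0}, {"travel": [-0.024, -0.0002, 0], "turn": 0}, {"travel": [-0.024, -0.0002, 0], "turn": 0}, {"travel": [-0.024, -0.0002, 0], "turn": 0}, {"travel": [-0.024, -0.0002, 0], "turn": 0}, {"travel": [-0.024, -0.0002, 0], "turn": 0}, {"travel": [-0.024, -0.0002, 0], "turn": 0}]'

```text
clock: 16.4
eef_pos: [509.1, 42.1, 229.5]
eef_rot: [-2.232, -2.209, 0.003]
wrist_force: [-0.2, -0.3, -0.8]
grip_width: 0.266
gripper_force: 58.8
```

>>> play_rows --commands '[{"travel": [-0.024, -0.0003, 0], "turn": 0}, {"travel": [-0.024, -0.0003, 0], "turn": 0}, {"travel": [-0.024, -0.0003, 0], "turn": 0}, {"travel": [-0.024, -0.0003, 0], "turn": 0}, {"travel": [-0.024, -0.0003, 0], "turn": 0}, {"travel": [-0.024, -0.0003, 0], "turn": 0}, {"travel": [-0.018, -0.0003, 0], "turn": 0}, {"travel": [-0.0125, -0.0002, 0], "turn": 0}, {"travel": [0, 0, 0], "turn": 0.06}, {"travel": [0, 0, 0], "turn": 0.071}]'

```text
clock: 17.4
eef_pos: [505.3, -131.1, 229.9]
eef_rot: [-2.375, -2.055, 0.002]
wrist_force: [-0.6, -0.3, -0.8]
grip_width: 0.27
gripper_force: 58.7
```

>>> play_rows --commands '[{"travel": [0, 0, 0], "turn": 0}, {"travel": [0, 0, 0], "turn": 0}, {"travel": [0, 0, 0], "turn": 0}, {"travel": [0, 0, 0], "turn": 0}, {"travel": [0, 0, 0], "turn": 0}, {"travel": [0, 0, 0], "turn": 0}, {"travel": [0, 0, 0], "turn": 0}, {"travel": [0, 0, 0], "turn": 0}, {"travel": [0, 0, 0], "turn": 0}, {"travel": [0, 0, 0], "turn": 0}]'

```text
clock: 18.4
eef_pos: [506.0, -130.6, 230.8]
eef_rot: [2.372, 2.059, -0.0]
wrist_force: [0.2, 0.2, -1.8]
grip_width: 0.27
gripper_force: 58.7
```

```bash
python3 - <<'E'
from cell import *
s=r.read_state();c=r.capture("wrist");pickle.dump((s,c),open("c6.pkl","wb"))
M=R.from_rotvec(s["eef_rot"]).as_matrix();y=np.arctan2(M[1,1],M[0,1])
print(s["eef_pos"],y,M[:,2],s["grip_width"]);d=np.array([506.2,-130.3])-s["eef_pos"][:2]
print("tool travel",M[:2,0]@d,M[:2,1]@d,"turn",y+.141)
sd=r.capture("side")["frame"]
f=np.hstack([c["frame"][100:400,130:430],cv2.resize(sd[140:290,200:350],(300,300))])
cv2.imwrite("pics/w6.png",f[:,:,::-1])
E
```

```text
[ 505.99268531 -130.5879545   230.80067972] -0.14094504730696245 [-5.80202862e-06 -5.90811368e-05 -9.99999998e-01] 0.2701716826516872
tool travel 0.31422237824199506 0.16480737432766246 turn 5.495269303754102e-05
```

View pics/w6.png

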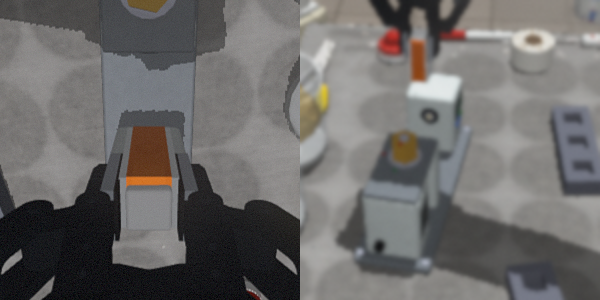

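The picture shows the amber cell held by its frosted sides, upright and in line with the instrument: orange top edge at (148,182), clear face toward the lens block. I lower it 114.7 mm.

>>> play_rows --commands '[{"travel": [0.0003, 0.0002, 0.01], "turn": 0}, {"travel": [0, 0, 0.0135], "turn": 0}, {"travel": [0, 0, 0.0135], "turn": 0}, {"travel": [0, 0, 0.0135], "turn": 0}, {"travel": [0, 0, 0.0135], "turn": 0}, {"travel": [0, 0, 0.0135], "turn": 0}, {"travel": [0, 0, 0.0135], "turn": 0}, {"travel": [0, 0, 0.0135], "turn": 0}, {"travel": [0, 0, 0.0065], "turn": 0}, {"travel": [0, 0, 0.0035], "turn": 0}]'

```text
clock: 19.5
eef_pos: [506.0, -130.3, 115.5]
eef_rot: [-2.372, -2.059, 0.001]
wrist_force: [0.0, 0.4, -0.3]
grip_width: 0.274
gripper_force: 58.8
```

>>> play_rows --commands '[{"travel": [0, 0, 0], "turn": 0}, {"travel": [0, 0, 0], "turn": 0}, {"travel": [0, 0, 0], "turn": 0}, {"travel": [0, 0, 0], "turn": 0}, {"travel": [0, 0, 0], "turn": 0}, {"travel": [0, 0, 0], "turn": 0}, {"travel": [0, 0, 0], "turn": 0}, {"travel": [0, 0, 0], "turn": 0}, {"travel": [0, 0, 0], "turn": 0}, {"travel": [0, 0, 0], "turn": 0}]'

```text
clock: 20.5
eef_pos: [506.2, -130.3, 116.2]
eef_rot: [-2.372, -2.059, 0.0]
wrist_force: [-0.3, 0.3, -0.6]
grip_width: 0.273
gripper_force: 58.8
```

```bash
python3 - <<'E'
from cell import *
s=r.read_state();c=r.capture("wrist");pickle.dump((s,c),open("c7.pkl","wb"))
M=R.from_rotvec(s["eef_rot"]).as_matrix()
print(s["eef_pos"],np.arctan2(M[1,1],M[0,1]),M[:,2],s["grip_width"],s["wrist_force"])
si=r.capture("side");sc=r.capture("scene")
for n,k,roi in(("side",si,(235,150,290,235)),("scene",sc,(270,170,330,235))):
    print(n,blobs(k["frame"],(3,130,60),(22,255,255),roi,4))
    K=k["camera_matrix"];T=k["world_to_cam"]
    for z in(78,126):
        p=K@(T@[506.2,-130.3,z,1])[:3];print("  exp",z,p[:2]/p[2])
can=np.zeros((600,800,3),np.uint8);can[:420,:400]=c["frame"][:,80:480]
can[:400,400:]=cv2.resize(sc["frame"][165:265,250:350],(400,400),interpolation=cv2.INTER_CUBIC)
can[400:,400:]=cv2.resize(si["frame"][170:230,215:335],(400,200),interpolation=cv2.INTER_CUBIC)
cv2.imwrite("pics/w7.png",can[:,:,::-1])
E
```

```text
[ 506.17123452 -130.29140583  116.24030697] -0.14095583938588252 [-1.71484862e-04 -6.16336144e-06 -9.99999985e-01] 0.2731806341805519 [-0.34850245  0.28075255 -0.55128586]
side [([254.5, 210.2], [246, 197, 17, 24], 175)]
  exp 78 [259.48797787 207.10492247]
  exp 126 [259.12457118 193.10022719]
scene [([283.8, 189.0], [281, 185, 7, 8], 32), ([305.8, 208.6], [305, 202, 3, 17], 36)]
  exp 78 [302.46283282 212.17268053]
  exp 126 [302.99231148 199.51419846]
```

View pics/w7.png

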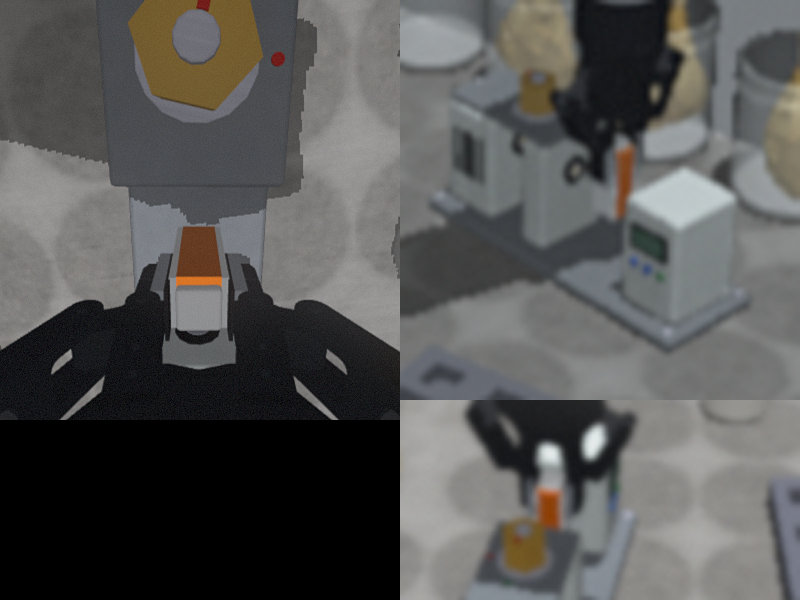

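The cell stands in the gap between the heads. One last check against the bridge edge at (110,185)-(285,186).

```bash
python3 - <<'E'
from cell import *
s,c=pickle.load(open("c7.pkl","rb"))
W=lambda u,v,z:onz(*ray(c,(u+80,v),s),z)[:2]
ey=np.array([.1405,.990]);ex=np.array([.990,-.1405])
o=s["eef_pos"][:2]
for n,p in(("bridgeL",W(110,185.5,116)),("bridgeR",W(285,186,116)),("stud",W(196,36,149)),("cell far edge L",W(176,276.5,120)),("cell far edge R",W(223,276.5,120)),("stopper near L",W(176,331,126)),("far floor bottom edge L",W(181,226,60)),("R",W(216,226,60))):
    print(n,p.round(1),"local",round(float(ex@(p-o)),1),round(float(ey@(p-o)),1))
E
```

```text
bridgeL [480.7 -78.8] local -32.5 47.4
bridgeR [545.3 -88.2] local 32.8 47.2
stud [518.8 -40.7] local -0.0 90.4
cell far edge L [ 499.6 -117.4] local -8.3 11.8
cell far edge R [ 517.9 -120. ] local 10.2 11.8
stopper near L [ 496.7 -137.9] local -8.3 -8.8
far floor bottom edge L [ 498.4 -117.3] local -9.5 11.8
R [ 518.2 -120.1] local 10.5 11.8
```

```bash
python3 -c "
from station import r
print(r.hand_in())"
```

```text
the job is handed in; nothing more can be done
None
```

I opened the shutter to its stop and handed the job in at about 21 s, with the amber cell held by its frosted sides, upright and within about 1 mm of the gap's centre, its clear lower part on the beam.

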